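# Raise the weighted barrier and push the pot into its bay

## Task

With the fingertips, push the red and white barrier arm of the small bay up past its balance point, until it stays raised on its own. Then push the empty steel pot, upright and without lifting it, between the guide rails until it is fully home against the bay's end stop. Leave the barrier raised and do not disturb the other things on the bench.

Things in the scene. Friction and masses are not known exactly. Their poses are not given: they have to be found in the camera images.
- bay: Bay fixed to the bench: two aluminium guide rails, 10 mm thick, 28 mm high, with a 120 mm wide lane between. Origin: on the bench top, mid-lane, exactly below the lowered bar. x: level, across the lane, to the pivot side; y: along the lane, out of the mouth, to where the pot waits; z up. Rails straight from y = -0.145 to 0.026. Grey pivot fork beyond one rail, x = 0.073 to 0.131, 80 mm high.
- mouth (a point): Point on the bench in the middle of the bay's mouth, at (0, 0.070, 0) in the bay's axes. From y = 0.026 to here the rails flare outwards, so that the mouth is about 150 mm wide inside, 175 mm outside.
- stop_face (a point): Middle of the face of the grey end stop (40 mm high, across the whole lane) that looks at the mouth, at (0, -0.135, 0.020) in the bay's axes. The pot is fully home when its foot touches this face (pot's axis then at about y = -0.086 in the bay's axes).
- bay_pivot (a point): A point on the barrier's hinge axis, at (0.098, 0, 0.065) in the bay's axes; the axis is parallel to the bay's y axis.
- barrier (a joint): Angle of the barrier arm, rad. 0: down, bar level across the lane, pointing from the pivot along bay -x; grows as the bar swings up and over to bay +x; 2.20: on its raised stop, leaning back beyond upright. Bar round, red and white, 16 mm thick. Balance at about 1.0: below it the arm falls back down, above it it falls open and stays. Starting it takes about 1 to 2 N at the handle.
- handle (a point): Middle of the black cross handle at the bar's free end, 213 mm from the hinge axis: a rod 18 mm thick, 100 mm long, parallel to the bay's y axis (this point is 28 mm off the bar's middle line, to the end-stop side). It moves with the bar. Bar down: 65 mm above the bench, at x = -0.115 in the bay's axes, nothing under it. Raised: about 0.24 m high, at x = 0.22 in the bay's axes.
- weight (a point): Centre of the steel counterweight (44 mm across, 40 mm long) that is fixed to the arm on a stalk, 62 mm from the hinge axis, 80 degrees round from the bar: above the pivot when the bar is down, behind the pivot (bay +x) when it is raised.
- pot: Empty squat steel pot, open at the top, loose, upright, outside the bay's mouth: 98 mm across its straight wall, 101 mm over the rim, 80 mm tall, about 0.3 kg. Origin: centre of its underside; z along its axis. It is taller than the underside of the lowered bar (57 mm), which blocks its way into the bay.
- epoxy_a: Bystander, loose: white bottle with a blue cap. Origin: centre of its underside. To be left where it is. 42 mm across, 115 mm tall.
- epoxy_b: Bystander, loose: white bottle with an orange cap. Origin: centre of its underside. To be left where it is. 42 mm across, 115 mm tall.
- sanding_block: Bystander, loose: cork sanding block. Origin: centre of its underside. To be left where it is. 58 x 105 x 35 mm.
- tape_measure: Bystander, loose: tape measure. Origin: centre of its underside. To be left where it is. 32 x 82 x 66 mm.
- shaft_pad: Bystander, loose: small black grooved vice pad. Origin: centre of its underside. To be left where it is. 38 x 50 x 32 mm.
- iron_head: Bystander, loose: grey iron club head. Origin: centre of its underside. To be left where it is. 79 x 88 x 11 mm, lying.
Not all that is in view belongs to the job. Of the things that look like the pot, take the one that is nearest to the robot's base at the start.

How it is judged:
By the outcome, as a careful person would: the job done as asked, in the order asked, and still so for the second after the job is handed in, with the robot touching nothing.
It also fails if it takes over 56 s, if anything falls off the work surface, if the arm or the gripper's body presses on something with over 40 N, if the wrist force passes 120 N, or if a joint passes its speed limit or range.

## Robot

A 6-joint arm with a two-finger parallel gripper is mounted at the origin on a cart in front of the work surface, level with it; the furniture and walls round the work are solid. World frame = base frame: x ahead of the robot, y to its left, z up, the work surface at z = 0. Lengths are in m, angles in degrees, forces in N, time in s.
With the tool pointing down it reaches from about 0.35 to 0.875 m from the base axis. Payload 4.2 kg.
Tool frame: the origin (TCP) lies midway between the tips of the shut fingers; the grasp point (between the pads) lies 19 mm behind it; z points along the fingers, y is the direction in which the jaws open and shut (so a half turn about z gives the same grasp; the last joint's range is limited). The gripper opens to 87 mm and grips with 3 to 60 N. Pads are 19 mm wide; open, the fingers measure 117 mm over their backs; the gripper's body (75 mm by 190 mm) begins 51 mm behind the grasp point.
Start: joints at [84.259, 22.042, 0.453, 0, -68.411, -14.817], TCP at [0.219, 0.585, 0.223] pointing down, gripper open.
Joint ranges: [-179.83, 179.83], [-69.29, 118.12], [-61.27, 80.66], [-181.25, 117.63], [-171.15, -9.14], [-177.46, 177.46]. Speed limits (degrees/s): [159.86, 159.86, 180, 180, 180, 180].

## Interface

Orientations are given as a 3x3 rotation matrix whose columns are the frame's x, y, z axes.
In Python, from station import r gives the robot as it stands.
- The arm moves only by the tool play_rows, never from a script. Its argument "commands" is a list that holds one entry, the list of rows, each a list of 7 numbers: the shift along the world's x, y, z in m, then the turn, a rotation vector about the world's x, y, z in rad, then the closure, from 0 (fully open) to 1 (shut). A call has 1 to 5 rows; each row is the pose to reach, as a shift and turn from the pose commanded when the call began; what a row does not reach only later rows make up. A row lasts 1/10 s, in which the tool goes at most 50 mm and 8.59 degrees, less where a joint would pass 70% of its speed; a pose out of reach is approached as far as the arm can. A call with a gripper value outside its range is refused whole. The fingers move at their own pace and stop on an object; the grip force is fixed at half the most. Time passes only in rows, so rows that repeat a pose let the fingers close. It gives the time, the measured TCP pose, the force and the opening at its end, in the units of the state.
- r.sense(): the state, without advancing time (a new reading comes with each control period).
- r.capture(name): name is "scene" or "top"; returns a dict with "image" (480x640x3 uint8, red, green, blue), "range_z" (480x640 float32, m along the optical axis (not along the pixel's ray), 0 where there is no reading), "intrinsics" (3x3 intrinsics, pixels), "k1" (the pictures are not rectified: a ray, as slopes to the right and down, at radius r is drawn at 1 + k1 r^2 times it, then the intrinsics apply), "extrinsics" (4x4, takes a point from camera to world coordinates). Camera axes: x right, y up, looking along -z (the intrinsics and any distortion apply to the point x, -y, -z); pixel columns grow to the right and rows downward; lengths in m; the calibration is good to about 2 mm. A picture is of the moment at which its call begins.
- r.finish_job(): hands the job in, once; it reports no verdict.
The state is a dict: "time_s": time; "joints": joint angles; "joint_velocities": joint speeds; "effort": joint torques, N m; "tcp_pos": TCP position; "ee_rot": TCP orientation; "wrist_force": force on the tool from outside, world axes, zero at the start; "moment": the same for the moment, N m; "gripper_width": opening from 0.0 (shut) to 1.0 (fully open).
Only numpy, scipy, OpenCV 4.12 (cv2) and the standard library are available. Lean on these libraries where they do the work, as an engineer would, in place of code of your own. Each camera call takes 0.05 s, during which the arm holds its last target. There are 200 camera calls.

## Working session

There is one attempt and no reset: what is moved stays moved. The work goes in short steps, Python scripts to look and compute and a tool call to move; the robot and the scene stay as the last step left them, time stands still between calls to the robot, and variables do not carry over. Pictures are saved under pics/ and viewed, about 8 in all and at most 12, crops included, and the job is handed in when it is done.

Besides the shell and the picture viewer there is one more tool, called as name([rows], argument=value, ...), one row to a line, values as JSON. play_rows: Moves the arm, as the interface text tells. Its arguments: {"type":"object","properties":{"commands":{"type":"array","items":{"type":"array","items":{"type":"array","items":{"type":"number"}}}}},"required":["commands"]}

```bash
mkdir -p pics
cat > h.py <<'E'
import numpy as np, cv2
from station import r
def pts(c):
    K=c["intrinsics"];h,w=c["range_z"].shape
    uv=np.stack(np.meshgrid(np.arange(w),np.arange(h)),-1).reshape(-1,1,2).astype(np.float64)
    s=cv2.undistortPoints(uv,K,np.array([c["k1"],0,0,0.])).reshape(h,w,2)
    z=c["range_z"][...,None]
    p=np.concatenate([s[...,:1]*z,-s[...,1:]*z,-z],-1)
    E=np.array(c["extrinsics"]);P=p@E[:3,:3].T+E[:3,3]
    P[c["range_z"]<=0]=np.nan
    return P
def save(c,n): cv2.imwrite("pics/%s.png"%n,c["image"][...,::-1])
E
python3 - <<'E'
from h import *
for n in("scene","top"):
    c=r.capture(n);save(c,n+"0");np.savez("pics/"+n+"0.npz",P=pts(c),I=c["image"]);print(n,c["k1"],np.array(c["extrinsics"]).round(3).tolist(),c["intrinsics"].tolist() if hasattr(c["intrinsics"],'tolist') else c["intrinsics"])
s=r.sense();print(s["tcp_pos"],s["ee_rot"],s["wrist_force"],s["gripper_width"],s["time_s"])
E
```

```text
scene -0.04084279245894602 [[0.739, 0.252, -0.625, -0.187], [-0.673, 0.307, -0.673, -0.613], [0.022, 0.918, 0.397, 0.589], [0.0, 0.0, 0.0, 1.0]] [[572.0000258302131, 0.0, 325.2413908761446], [0.0, 572.0000258302131, 242.40730537809378], [0.0, 0.0, 1.0]]
top 0.042260332824159634 [[0.024, 0.992, -0.122, 0.458], [-1.0, 0.024, -0.0, 0.195], [0.003, 0.122, 0.993, 1.07], [0.0, 0.0, 0.0, 1.0]] [[462.56553817498235, 0.0, 313.2822197780722], [0.0, 462.56553817498235, 247.39394776753494], [0.0, 0.0, 1.0]]
[0.21926967 0.58470701 0.22157408] [[ 9.36273799e-01 -3.51270627e-01 -5.65090440e-04]
 [-3.51271058e-01 -9.36271926e-01 -1.87742755e-03]
 [ 1.30406838e-04  1.95628614e-03 -9.99998078e-01]] [-0.25785817 -0.25376003 -0.21383018] 0.9993242645872022 0.1
```

View pics/top0.png

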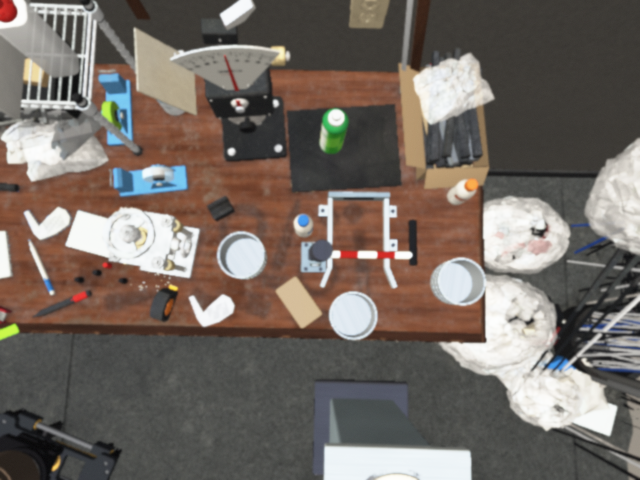

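View pics/scene0.png

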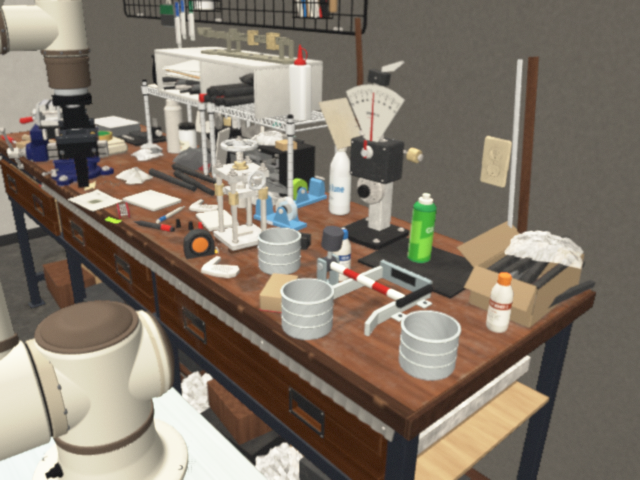

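The top view shows the bay at about (360,240), with its mouth facing the robot and its pivot on the left at (320,252). The black handle is at (412,243). There are three pots: (353,315), (241,256) and (459,282). The first is probably the nearest to the base, so I'll measure to check.

```bash
cat > m.py <<'E'
from h import *
d=np.load("pics/top0.npz");P=d["P"];I=d["I"].astype(int)
hsv=cv2.cvtColor(d["I"],cv2.COLOR_RGB2HSV)
def box(u0,u1,v0,v1):
    m=np.zeros(P.shape[:2],bool);m[v0:v1,u0:u1]=1;return m
Z=P[...,2]
print("bench z",np.nanmedian(Z[box(225,300,170,200)]))
for n,b in dict(pA=(320,385,285,345),pB=(212,270,228,284),pC=(425,492,252,310)).items():
    m=box(*b)&(Z>0.065)&(Z<0.095); q=P[m]
    (c,rad)=cv2.minEnclosingCircle(q[:,:2].astype(np.float32)); print(n,np.round(c,4),round(rad,4),"dist",np.hypot(*c).round(3),"zmax",np.median(q[:,2]).round(4),m.sum())
# handle
m=box(402,422,212,272)&(Z>0.045)&(Z<0.09)&(I.sum(-1)<150);q=P[m]
print("handle",q.mean(0).round(4),cv2.minAreaRect(q[:,:2].astype(np.float32)))
# bar: red
m=box(325,420,243,265)&(Z>0.05)&(Z<0.09)&(((hsv[...,1]>150)&((hsv[...,0]<8)|(hsv[...,0]>172)))|(I.min(-1)>190));q=P[m]
l=cv2.fitLine(q[:,:2].astype(np.float32),cv2.DIST_HUBER,0,.001,.001).ravel();print("bar",l.round(4),q.min(0).round(3),q.max(0).round(3),m.sum())
# rails
for n,b in dict(L=(322,336,200,248),R=(382,396,200,248),stop=(325,395,186,202)).items():
    m=box(*b)&(Z>0.02)&(Z<0.05);q=P[m]
    l=cv2.fitLine(q[:,:2].astype(np.float32),cv2.DIST_HUBER,0,.001,.001).ravel();print(n,l.round(4),q.min(0).round(3),q.max(0).round(3),np.median(q[:,2]),m.sum())
m=box(295,335,225,285)&(Z>.09);q=P[m];print("weight",np.median(q,0),q.min(0).round(3),q.max(0).round(3))
for n,b in dict(epA=(290,316,208,240),cork=(274,325,275,330),epB=(440,482,172,210),can=(315,350,105,160)).items():
    m=box(*b)&(Z>0.025);q=P[m];print(n,q.min(0).round(3),q.max(0).round(3))
E
python3 m.py; python3 -c "
import cv2;i=cv2.imread('pics/top0.png');cv2.imwrite('pics/crop1.png',cv2.resize(i[170:350,270:500],None,fx=3.2,fy=3.2,interpolation=2))"
```

```text
bench z -0.0016613551347213207
pA [0.4367 0.1068] 0.0505 dist 0.45 zmax 0.0786 354
pB [0.5606 0.3507] 0.0504 dist 0.661 zmax 0.0778 361
pC [ 0.515 -0.123] 0.0514 dist 0.529 zmax 0.0782 434
handle [ 0.6002 -0.0207  0.0713] ((0.5965966582298279, -0.02142738178372383), (0.09531302750110626, 0.015096215531229973), 1.5140284299850464)
bar [ 0.0096 -1.      0.5679  0.069 ] [ 0.56  -0.018  0.064] [0.576 0.156 0.077] 509
L [0.9997 0.0256 0.6465 0.1581] [0.592 0.153 0.021] [0.697 0.164 0.032] 0.026332946020327652 217
R [0.9997 0.0242 0.6469 0.029 ] [0.59  0.023 0.02 ] [0.7   0.034 0.033] 0.026588194689310063 209
stop [ 0.0218 -0.9998  0.7067  0.0952] [0.693 0.025 0.02 ] [0.716 0.164 0.044] 0.037214965068466554 455
weight [0.56653789 0.18135954 0.14347681] [0.545 0.157 0.09 ] [0.626 0.231 0.152]
epA [0.611 0.199 0.028] [0.652 0.238 0.118]
cork [0.407 0.169 0.025] [0.521 0.276 0.04 ]
epB [ 0.695 -0.18   0.025] [ 0.754 -0.078  0.118]
can [0.81  0.129 0.025] [0.866 0.185 0.174]
```

View pics/crop1.png

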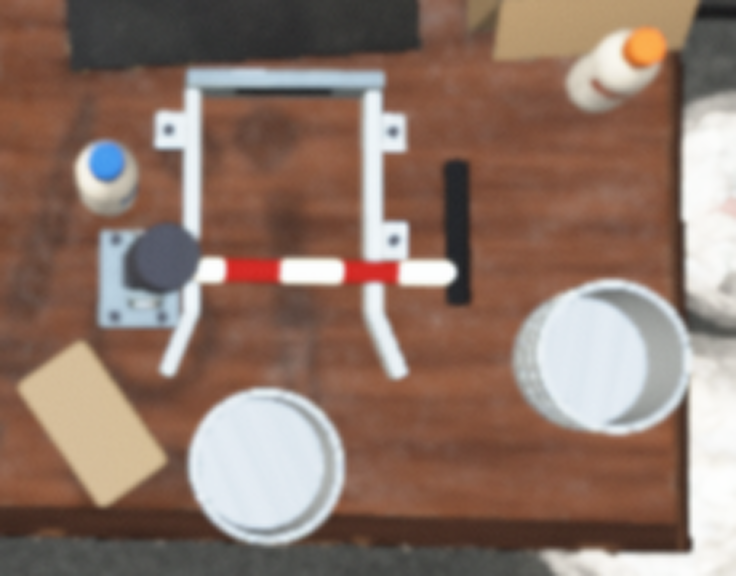

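The nearest pot is A at (0.437, 0.107), 0.45 m from the base. The bay origin is about (0.568, 0.092), with bay −y pointing along world (0.9997, 0.0245). The handle, stop and rail positions match the figures given to within 2–3 mm.

Plan: 
1. **Barrier:** use a vertical tool with shut fingers and push the counterweight (fixed to the arm, above the pivot) level towards +y. This keeps the gripper clear of the bystanders.
2. **Pot:** push it from inside, against its far wall.

play_rows([
  [[0.026,-0.037,0.012,0,0,-0.14,1],[0.052,-0.074,0.024,0,0,-0.28,1],[0.078,-0.111,0.036,0,0,-0.42,1],[0.104,-0.148,0.048,0,0,-0.56,1],[0.13,-0.185,0.06,0,0,-0.7,1]],
])

```text
time_s: 0.6
tcp_pos: [0.35, 0.3984, 0.2827]
ee_rot: [[0.485, -0.874, -0.0], [-0.874, -0.485, -0.001], [0.0, 0.001, -1.0]]
wrist_force: [0.5, 0.4, 0.2]
gripper_width: 0.633
```

play_rows([
  [[0.026,-0.037,0,0,0,-0.122,1],[0.052,-0.074,0,0,0,-0.244,1],[0.078,-0.111,0,0,0,-0.366,1],[0.104,-0.148,0,0,0,-0.487,1],[0.13,-0.185,0,0,0,-0.487,1]],
])

```text
time_s: 1.1
tcp_pos: [0.4799, 0.2134, 0.2823]
ee_rot: [[0.023, -1.0, -0.001], [-1.0, -0.023, -0.0], [0.0, 0.001, -1.0]]
wrist_force: [0.4, 1.0, -0.2]
gripper_width: 0.174
```

play_rows([
  [[0.026,-0.037,0,0,0,0,1],[0.052,-0.074,-0.01,0,0,0,1],[0.071,-0.095,-0.05,0,0,0,1],[0.071,-0.095,-0.08,0,0,0,1],[0.071,-0.095,-0.08,0,0,0,1]],
])

```text
time_s: 1.6
tcp_pos: [0.5476, 0.1181, 0.1973]
ee_rot: [[0.022, -1.0, -0.011], [-1.0, -0.022, -0.004], [0.004, 0.011, -1.0]]
wrist_force: [-0.9, 0.1, -0.6]
gripper_width: 0.003
```

play_rows([
  [[0,0,-0.03,0,0,0,1],[0,0,-0.06,0,0,0,1],[0,0,-0.084,0,0,0,1],[0,0.01,-0.084,0,0,0,1],[0,0.02,-0.084,0,0,0,1]],
])

```text
time_s: 2.1
tcp_pos: [0.5515, 0.1417, 0.1203]
ee_rot: [[0.026, -1.0, 0.002], [-1.0, -0.026, 0.0], [-0.0, -0.002, -1.0]]
wrist_force: [0.7, 0.9, 0.1]
gripper_width: 0.007
```

play_rows([
  [[0,0.006,0,0,0,0,1],[0,0.012,0,0,0,0,1],[0,0.018,0,0,0,0,1],[0,0.024,0,0,0,0,1],[0,0.03,0,0,0,0,1]],
])

```text
time_s: 2.6
tcp_pos: [0.5501, 0.1691, 0.1213]
ee_rot: [[0.026, -1.0, -0.0], [-1.0, -0.026, -0.003], [0.003, 0.0, -1.0]]
wrist_force: [-4.0, -7.0, 7.2]
gripper_width: 0.003
```

Run:
```python
from h import *
s=r.sense();print(s["tcp_pos"],s["wrist_force"],s["joints"])
c=r.capture("scene");i=c["image"][170:370,220:520,::-1];cv2.imwrite("pics/s1.png",cv2.resize(i,None,fx=2.5,fy=2.5))
```

```text
[0.55009665 0.16912671 0.12129721] [-4.03864523 -6.9792445   7.16373734] [ 33.28219733  22.57103142 -14.59676358   0.16101045 -52.93261446
 -31.90126817]
```

View pics/s1.png

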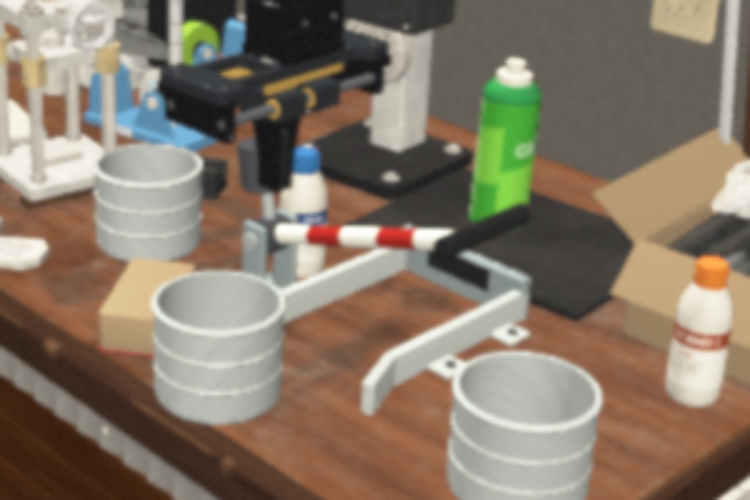

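The bar is rising, at about 20°, with the black handle now at crop (480,235). Nothing else has been touched and the forces are mild, so I'll keep pushing.

play_rows([
  [[0,0.007,0,0,0,0,1],[0,0.014,0,0,0,0,1],[0,0.021,0,0,0,0,1],[0,0.028,0,0,0,0,1],[0,0.035,0,0,0,0,1]],
])

```text
time_s: 3.15
tcp_pos: [0.5503, 0.2058, 0.1191]
ee_rot: [[0.025, -1.0, 0.0], [-1.0, -0.025, 0.0], [-0.0, -0.0, -1.0]]
wrist_force: [-0.6, -1.5, 0.2]
gripper_width: 0.008
```

play_rows([
  [[0,0.006,0,0,0,0,1],[0,0.012,0,0,0,0,1],[0,0.018,0,0,0,0,1],[0,0.02,0,0,0,0,1],[0,0.02,0,0,0,0,1]],
])

```text
time_s: 3.65
tcp_pos: [0.5506, 0.2258, 0.1185]
ee_rot: [[0.026, -1.0, 0.0], [-1.0, -0.026, 0.0], [-0.0, -0.0, -1.0]]
wrist_force: [-0.9, -0.2, 0.0]
gripper_width: 0.003
```

Run:
```python
from h import *
c=r.capture("scene");i=c["image"][100:360,220:520,::-1];cv2.imwrite("pics/s2.png",cv2.resize(i,None,fx=2.2,fy=2.2))
```

```text
(no output)
```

View pics/s2.png

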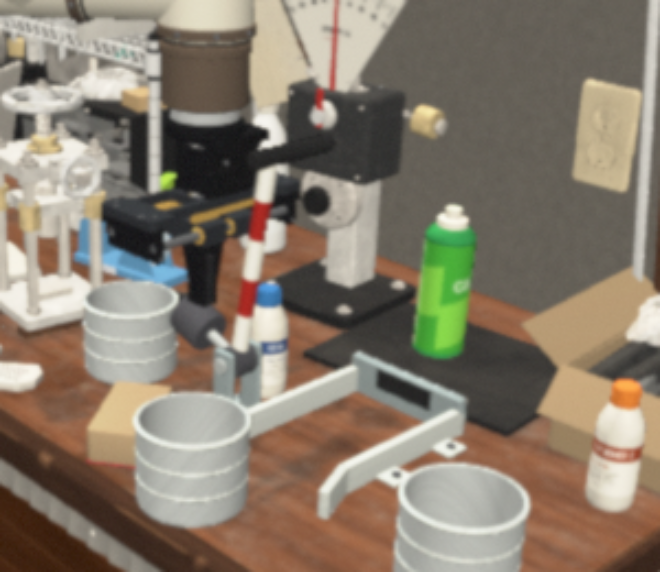

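The bar is about upright (crop 255,240) and past balance, and the weight has left the finger. I'll retreat sideways out of its plane and let it fall open.

play_rows([
  [[-0.044,0.02,0,0,0,0,1],[-0.088,0.04,0.01,0,0,0,1],[-0.132,0.05,0.03,0,0,0,1],[-0.15,0.05,0.06,0,0,0,1],[-0.15,0.05,0.1,0,0,0,1]],
])

```text
time_s: 4.2
tcp_pos: [0.3973, 0.2741, 0.2185]
ee_rot: [[0.027, -1.0, -0.003], [-1.0, -0.027, -0.003], [0.003, 0.003, -1.0]]
wrist_force: [1.1, 1.3, -0.2]
gripper_width: 0.004
```

play_rows([
  [[0.01,-0.04,0,0,0,0,1],[0.02,-0.08,0,0,0,0,1],[0.03,-0.12,0,0,0,0,1],[0.035,-0.15,0,0,0,0,1],[0.035,-0.17,0,0,0,0,1]],
])

```text
time_s: 4.7
tcp_pos: [0.4356, 0.1031, 0.2187]
ee_rot: [[0.023, -1.0, 0.0], [-1.0, -0.023, 0.0], [-0.0, -0.0, -1.0]]
wrist_force: [-0.6, -0.1, 0.7]
gripper_width: 0.006
```

Run:
```python
from h import *
c=r.capture("scene");save(c,"s3")
c=r.capture("top");P=pts(c);Z=P[...,2]
m=np.zeros(Z.shape,bool);m[285:345,320:385]=1
q=P[m&(Z>.065)&(Z<.095)];print("potA",cv2.minEnclosingCircle(q[:,:2].astype(np.float32)),len(q))
```

```text
potA ((0.4520174264907837, 0.13626018166542053), 0.037515345960855484) 85
```

View pics/s3.png

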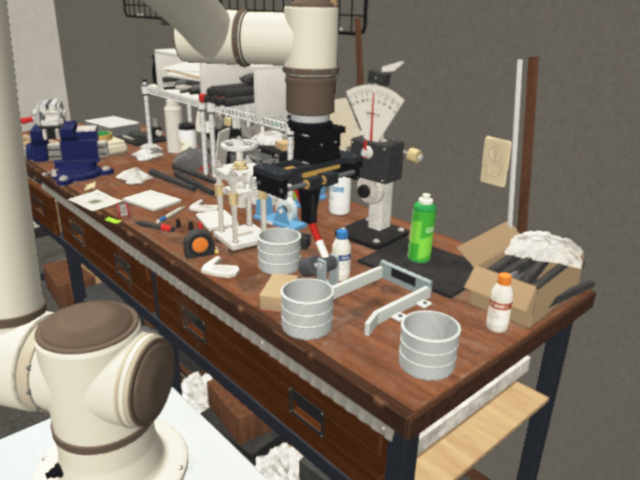

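The barrier is raised and leaning back on its stop (320,235), and the bystanders and pot A haven't moved. Next I'll go down into pot A, shut fingers to z ≈ 0.03, then push against its far wall.

play_rows([
  [[0,0.002,-0.04,0,0,0,1],[0,0.002,-0.08,0,0,0,1],[0,0.002,-0.12,0,0,0,1],[0,0.002,-0.16,0,0,0,1],[0,0.002,-0.188,0,0,0,1]],
])

```text
time_s: 5.3
tcp_pos: [0.4346, 0.1073, 0.0285]
ee_rot: [[0.025, -1.0, -0.002], [-1.0, -0.025, -0.001], [0.001, 0.002, -1.0]]
wrist_force: [-0.4, 0.1, 1.0]
gripper_width: 0.01
```

play_rows([
  [[0.012,0,0,0,0,0,1],[0.024,0,0,0,0,0,1],[0.034,0,0,0,0,0,1],[0.044,-0.002,0,0,0,0,1],[0.054,-0.004,0,0,0,0,1]],
])

```text
time_s: 5.8
tcp_pos: [0.4905, 0.1032, 0.0315]
ee_rot: [[0.025, -1.0, 0.001], [-1.0, -0.025, 0.001], [-0.001, -0.001, -1.0]]
wrist_force: [-2.8, 0.7, 0.3]
gripper_width: 0.006
```

play_rows([
  [[0.01,-0.002,0,0,0,0,1],[0.02,-0.004,0,0,0,0,1],[0.03,-0.006,0,0,0,0,1],[0.04,-0.008,0,0,0,0,1],[0.05,-0.01,0,0,0,0,1]],
])

```text
time_s: 6.3
tcp_pos: [0.5401, 0.0929, 0.0305]
ee_rot: [[0.025, -1.0, -0.0], [-1.0, -0.025, -0.0], [0.0, 0.0, -1.0]]
wrist_force: [-4.4, 1.7, 2.4]
gripper_width: 0.002
```

Run:
```python
from h import *
print(r.sense()["tcp_pos"])
c=r.capture("scene");i=c["image"][130:370,220:520,::-1];cv2.imwrite("pics/s4.png",cv2.resize(i,None,fx=2.4,fy=2.4))
```

```text
[0.54005274 0.09290266 0.03054775]
```

View pics/s4.png

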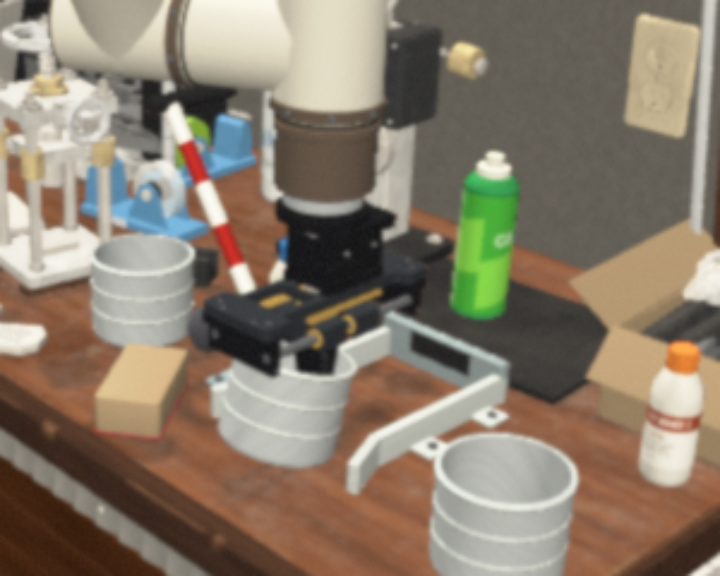

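The pot is upright at the mouth and following the fingers, and the barrier is still raised. I'll carry on along the lane.

play_rows([
  [[0.01,-0.002,0,0,0,0,1],[0.02,-0.002,0,0,0,0,1],[0.03,-0.002,0,0,0,0,1],[0.04,-0.001,0,0,0,0,1],[0.05,-0.001,0,0,0,0,1]],
])

```text
time_s: 6.85
tcp_pos: [0.5904, 0.0923, 0.0304]
ee_rot: [[0.025, -1.0, 0.0], [-1.0, -0.025, 0.0], [-0.0, -0.0, -1.0]]
wrist_force: [-3.4, -0.3, 1.6]
gripper_width: 0.001
```

play_rows([
  [[0.01,0,0,0,0,0,1],[0.02,0.001,0,0,0,0,1],[0.03,0.001,0,0,0,0,1],[0.04,0.001,0,0,0,0,1],[0.05,0.002,0,0,0,0,1]],
])

```text
time_s: 7.35
tcp_pos: [0.6403, 0.0941, 0.0305]
ee_rot: [[0.025, -1.0, -0.0], [-1.0, -0.025, -0.0], [0.0, 0.0, -1.0]]
wrist_force: [-2.3, -0.6, 0.7]
gripper_width: 0.003
```

play_rows([
  [[0.008,0,0,0,0,0,1],[0.016,0,0,0,0,0,1],[0.024,0.001,0,0,0,0,1],[0.03,0.001,0,0,0,0,1],[0.035,0.001,0,0,0,0,1]],
])

```text
time_s: 7.85
tcp_pos: [0.6749, 0.0953, 0.0305]
ee_rot: [[0.025, -1.0, -0.0], [-1.0, -0.025, 0.0], [-0.0, 0.0, -1.0]]
wrist_force: [-1.5, -0.4, -0.1]
gripper_width: 0.005
```

play_rows([
  [[0.003,0,0,0,0,0,1],[0.006,0,0,0,0,0,1],[0.009,0,0,0,0,0,1],[0.011,0,0,0,0,0,1],[0.013,0,0,0,0,0,1]],
])

```text
time_s: 8.35
tcp_pos: [0.6875, 0.0952, 0.0305]
ee_rot: [[0.025, -1.0, -0.0], [-1.0, -0.025, -0.0], [0.0, 0.0, -1.0]]
wrist_force: [-2.9, -0.5, 0.1]
gripper_width: 0.006
```

play_rows([
  [[0.001,0,0,0,0,0,1],[0.002,0,0,0,0,0,1],[0.003,0,0,0,0,0,1],[0.003,0,0,0,0,0,1],[0.003,0,0,0,0,0,1]],
])

```text
time_s: 8.85
tcp_pos: [0.69, 0.0951, 0.0305]
ee_rot: [[0.025, -1.0, -0.001], [-1.0, -0.025, -0.0], [0.0, 0.001, -1.0]]
wrist_force: [-3.6, 0.0, 1.4]
gripper_width: 0.003
```

play_rows([
  [[0.001,0,0,0,0,0,1],[0.002,0,0,0,0,0,1],[0.003,0,0,0,0,0,1],[0.003,0,0,0,0,0,1]],
])

```text
time_s: 9.25
tcp_pos: [0.6905, 0.095, 0.0303]
ee_rot: [[0.025, -1.0, -0.007], [-1.0, -0.025, -0.001], [0.001, 0.007, -1.0]]
wrist_force: [-9.4, 0.6, 3.8]
gripper_width: 0.005
```

Force is rising while the tool has stopped moving, which means stop contact. I'll give one small extra press to confirm, then back off, lift out and look.

play_rows([
  [[0.002,0,0,0,0,0,1],[0.003,0,0,0,0,0,1],[0.003,0,0,0,0,0,1]],
])

```text
time_s: 9.55
tcp_pos: [0.6907, 0.095, 0.0303]
ee_rot: [[0.025, -1.0, -0.013], [-1.0, -0.025, -0.002], [0.002, 0.013, -1.0]]
wrist_force: [-17.3, 2.4, 8.2]
gripper_width: 0.006
```

play_rows([
  [[-0.01,0,0,0,0,0,1],[-0.025,0,0,0,0,0,1],[-0.036,0,0,0,0,0,1],[-0.036,0,0.02,0,0,0,1],[-0.036,0,0.05,0,0,0,1]],
])

```text
time_s: 10.05
tcp_pos: [0.6606, 0.0951, 0.0798]
ee_rot: [[0.025, -1.0, 0.0], [-1.0, -0.025, -0.001], [0.001, -0.0, -1.0]]
wrist_force: [0.9, 0.2, 0.6]
gripper_width: 0.004
```

play_rows([
  [[0,0,0.04,0,0,0,1],[0,0,0.08,0,0,0,1],[-0.04,0,0.1,0,0,0,1],[-0.085,0,0.11,0,0,0,1],[-0.13,0,0.11,0,0,0,1]],
])

```text
time_s: 10.55
tcp_pos: [0.532, 0.0959, 0.1933]
ee_rot: [[0.025, -1.0, 0.009], [-1.0, -0.025, 0.003], [-0.003, -0.009, -1.0]]
wrist_force: [-0.7, 1.0, 0.4]
gripper_width: 0.003
```

play_rows([
  [[-0.04,0,0,0,0,0,1],[-0.08,0,0,0,0,0,1],[-0.12,-0.02,0,0,0,0,1],[-0.12,-0.06,0,0,0,0,1],[-0.12,-0.1,0,0,0,0,1]],
])

```text
time_s: 11.05
tcp_pos: [0.4115, -0.0047, 0.1922]
ee_rot: [[0.03, -1.0, 0.007], [-1.0, -0.03, 0.002], [-0.002, -0.007, -1.0]]
wrist_force: [1.1, -0.4, -0.2]
gripper_width: 0.007
```

```bash
python3 - <<'E'
from h import *
c=r.capture("top");save(c,"t5");P=pts(c);Z=P[...,2]
m=np.zeros(Z.shape,bool);m[190:250,328:392]=1
q=P[m&(Z>.065)&(Z<.095)];print("pot",cv2.minEnclosingCircle(q[:,:2].astype(np.float32)),len(q),np.percentile(q[:,2],[5,50,95]))
O=np.array([.5677,.0916]);d=np.array(cv2.minEnclosingCircle(q[:,:2].astype(np.float32))[0])-O
print("bay y",-d@[.9997,.0245],"bay x",d@[-.0245,.9997])
c=r.capture("scene");save(c,"s5");s=r.sense();print(s["tcp_pos"],s["wrist_force"])
E
python3 -c "
import cv2,numpy as np
a=cv2.imread('pics/t5.png')[160:350,180:500];b=cv2.imread('pics/s5.png')[160:380,150:530]
b=cv2.resize(b,(506,293));a=cv2.resize(a,(506,300));cv2.imwrite('pics/c5.png',np.vstack([a,b]))"
```

```text
pot ((0.6501317620277405, 0.09451975673437119), 0.05107298120856285) 367 [0.06759859 0.07796207 0.0811667 ]
bay y -0.08247856653912426 bay x 0.0008993026376712312
[ 0.41134409 -0.00716699  0.19170983] [ 0.06203688 -0.13170335  0.42253908]
```

View pics/c5.png

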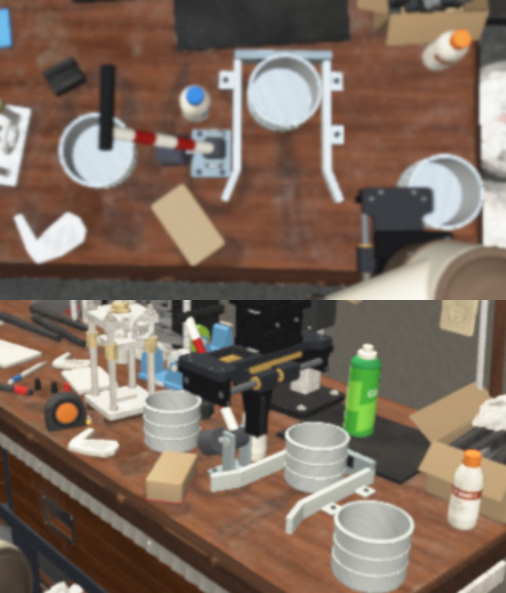

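Run:
```python
from h import *
d0=np.load("pics/top0.npz")["P"]
c=r.capture("top");P=pts(c)
def prof(P,n):
    d=P[...,:2]-[.5677,.0916];by=-d@np.array([.9997,.0245]);bx=d@np.array([-.0245,.9997]);Z=P[...,2]
    for a in(-.045,0,.045):
        m=(abs(bx-a)<.004)&(by<-.105)&(by>-.16);o=np.argsort(-by[m]);print(n,a,[(int(1e3*y),int(1e3*z)) for y,z in zip(by[m][o],Z[m][o])][::2])
prof(d0,"before");prof(P,"now")
# ring fit of the rim
Z=P[...,2];m=np.zeros(Z.shape,bool);m[190:250,328:392]=1;q=P[m&(Z>.073)&(Z<.09)][:,:2]
A=np.c_[2*q,np.ones(len(q))];s=np.linalg.lstsq(A,(q**2).sum(1),rcond=None)[0];print(s[:2],np.sqrt(s[2]+s[:2]@s[:2]))
cv2.imwrite("pics/c6.png",cv2.resize(c["image"][175:260,315:405,::-1],None,fx=7,fy=7,interpolation=cv2.INTER_CUBIC))
```

```text
before -0.045 [(-105, -1), (-106, -5), (-107, 0), (-109, 0), (-110, -2), (-112, -1), (-114, 0), (-115, -2), (-116, 0), (-119, 0), (-119, 0), (-122, -1), (-124, 0), (-125, -3), (-126, 0), (-129, 0), (-129, -3), (-131, -1), (-133, 0), (-134, 29), (-134, 29), (-134, 7), (-134, -3), (-134, -3), (-134, 16), (-134, 36), (-134, 15), (-136, 40), (-137, 35), (-139, 38), (-139, 36), (-140, 42), (-142, 35), (-143, 37), (-144, 36), (-145, 39), (-146, 37), (-157, 0)]
before 0 [(-105, 0), (-105, -1), (-107, 0), (-109, 0), (-110, -3), (-112, -1), (-114, 0), (-114, -1), (-117, -2), (-118, 4), (-119, -2), (-122, -2), (-124, 0), (-125, -3), (-127, -2), (-128, 1), (-129, -3), (-131, 0), (-133, 1), (-134, -1), (-134, 27), (-134, 6), (-134, 16), (-134, 16), (-135, 34), (-135, 2), (-136, 38), (-136, 37), (-138, 39), (-139, 38), (-141, 40), (-141, 37), (-143, 39), (-143, 38), (-145, 39), (-146, 38), (-157, 0), (-158, -3)]
before 0.045 [(-105, -1), (-106, -5), (-107, -1), (-109, 0), (-110, -1), (-112, -2), (-114, 1), (-115, -2), (-117, -2), (-118, 3), (-119, -1), (-121, 0), (-123, -7), (-124, -2), (-126, 0)
[... 705 characters left out ...]
47), (-127, 47), (-127, 66), (-127, 56), (-127, 76), (-127, 56), (-128, 55), (-128, 3), (-128, 34), (-128, 34), (-128, 23), (-129, 78), (-129, 77), (-131, 78), (-131, 77), (-142, 43), (-143, 37), (-145, 39), (-146, 35), (-158, 0)]
now 0.045 [(-105, 78), (-106, 80), (-109, 78), (-112, -1), (-115, -4), (-117, -2), (-120, -2), (-121, 0), (-122, -1), (-125, -3), (-125, 3), (-127, -3), (-129, -2), (-131, 0), (-131, -2), (-133, 0), (-134, 36), (-135, 4), (-135, 14), (-135, 23), (-135, 33), (-135, 22), (-136, 10), (-136, 38), (-137, 37), (-139, 38), (-139, 37), (-140, 42), (-141, 39), (-142, 42), (-143, 40), (-145, 41), (-145, 39), (-158, 0), (-159, -5)]
[0.64939246 0.09481843] 0.047865787474019254
```

View pics/c6.png

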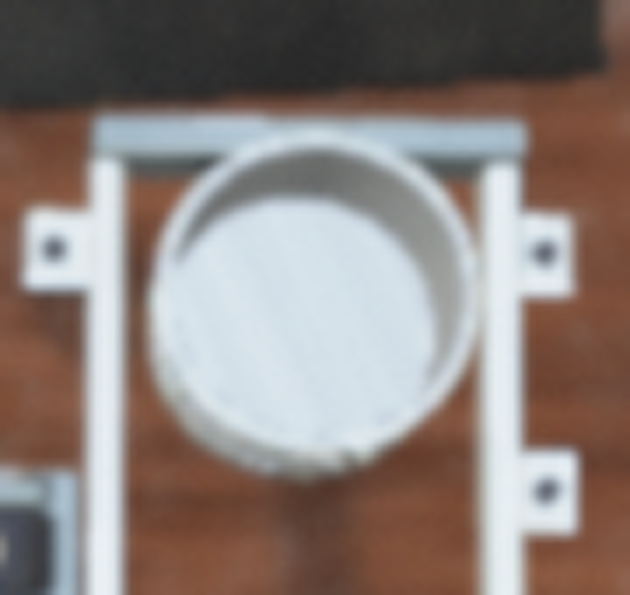

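The pot sits in the bay and the barrier is on its raised stop. The image puts the pot's axis about 3 mm short of home, though one pixel is about 2 mm. I'll settle it by touch: go back in, find where the wall is, and seat the pot again with a slow release.

play_rows([
  [[0.04,0.03,0,0,0,0,1],[0.08,0.06,0,0,0,0,1],[0.12,0.09,0,0,0,0,1],[0.16,0.102,0,0,0,0,1],[0.2,0.102,0,0,0,0,1]],
])

```text
time_s: 11.7
tcp_pos: [0.6134, 0.1006, 0.1907]
ee_rot: [[0.029, -1.0, 0.004], [-1.0, -0.029, 0.001], [-0.001, -0.004, -1.0]]
wrist_force: [0.3, 0.6, 0.1]
gripper_width: 0.005
```

play_rows([
  [[0.044,0,-0.01,0,0,0,1],[0.044,0,-0.05,0,0,0,1],[0.044,0,-0.09,0,0,0,1],[0.044,0,-0.13,0,0,0,1],[0.044,0,-0.16,0,0,0,1]],
])

```text
time_s: 12.2
tcp_pos: [0.6547, 0.0983, 0.0278]
ee_rot: [[0.026, -1.0, 0.0], [-1.0, -0.026, -0.0], [0.0, -0.0, -1.0]]
wrist_force: [-0.4, 0.7, 0.3]
gripper_width: 0.008
```

play_rows([
  [[0.01,0,0,0,0,0,1],[0.02,0,0,0,0,0,1],[0.026,0,0,0,0,0,1],[0.028,0,0,0,0,0,1],[0.028,0,0,0,0,0,1]],
])

```text
time_s: 12.7
tcp_pos: [0.6838, 0.0977, 0.0324]
ee_rot: [[0.025, -1.0, 0.003], [-1.0, -0.025, 0.001], [-0.001, -0.003, -1.0]]
wrist_force: [-0.2, 0.1, 0.4]
gripper_width: 0.004
```

play_rows([
  [[0.001,0,0,0,0,0,1],[0.002,0,0,0,0,0,1],[0.002,0,0,0,0,0,1]],
])

```text
time_s: 13.0
tcp_pos: [0.6844, 0.0972, 0.0314]
ee_rot: [[0.025, -1.0, 0.0], [-1.0, -0.025, 0.0], [-0.0, -0.0, -1.0]]
wrist_force: [-2.7, 0.3, 3.6]
gripper_width: 0.009
```

play_rows([
  [[0.001,0,0,0,0,0,1],[0.002,0,0,0,0,0,1],[0.002,0,0,0,0,0,1]],
])

```text
time_s: 13.3
tcp_pos: [0.6858, 0.0969, 0.0307]
ee_rot: [[0.025, -1.0, -0.002], [-1.0, -0.025, -0.001], [0.0, 0.002, -1.0]]
wrist_force: [-4.9, 0.5, 5.7]
gripper_width: 0.008
```

The wall was at 0.684, so the pot had sprung back about 5 mm when I released it abruptly. I'll press gently to 0.690 and release slowly this time.

play_rows([
  [[0.001,0,0,0,0,0,1],[0.002,0,0,0,0,0,1],[0.003,0,0,0,0,0,1],[0.003,0,0,0,0,0,1]],
])

```text
time_s: 13.7
tcp_pos: [0.688, 0.0968, 0.0304]
ee_rot: [[0.025, -1.0, -0.003], [-1.0, -0.025, -0.001], [0.001, 0.003, -1.0]]
wrist_force: [-6.6, 0.4, 4.8]
gripper_width: 0.005
```

play_rows([
  [[0.0005,0,0,0,0,0,1],[0.001,0,0,0,0,0,1],[0.0015,0,0,0,0,0,1],[0.0015,0,0,0,0,0,1]],
])

```text
time_s: 14.1
tcp_pos: [0.6893, 0.0968, 0.0302]
ee_rot: [[0.025, -1.0, -0.004], [-1.0, -0.025, -0.001], [0.001, 0.004, -1.0]]
wrist_force: [-7.2, -0.1, 4.5]
gripper_width: 0.006
```

play_rows([
  [[0.0005,0,0,0,0,0,1],[0.001,0,0,0,0,0,1],[0.0015,0,0,0,0,0,1],[0.0015,0,0,0,0,0,1]],
])

```text
time_s: 14.5
tcp_pos: [0.6898, 0.0967, 0.0301]
ee_rot: [[0.025, -1.0, -0.006], [-1.0, -0.025, -0.001], [0.001, 0.006, -1.0]]
wrist_force: [-8.6, 1.2, 6.8]
gripper_width: 0.003
```

Run:
```python
from h import *
c=r.capture("scene");i=c["image"][180:330,300:470,::-1];cv2.imwrite("pics/s6.png",cv2.resize(i,None,fx=4.5,fy=4,interpolation=2))
s=r.sense();print(s["tcp_pos"],s["wrist_force"],s["moment"])
```

```text
[0.68978734 0.09669721 0.03006722] [-7.84948977  0.56643441  5.73796205] [0.29772413 2.17154739 0.07254154]
```

View pics/s6.png

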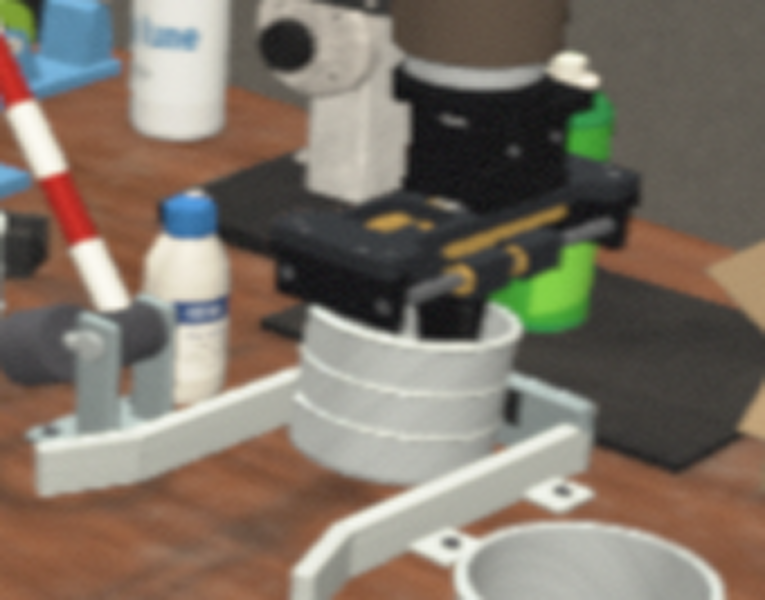

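The picture shows the pot tipping slightly forward: its foot is on the stop, the push at z = 0.03 is too high, and the rear is lifting. So the stop was really reached near 0.684–0.686. I'll ease off slowly so it sets down flat, then make the final press lower (z ≈ 0.017) and lightly.

play_rows([
  [[-0.0015,0,0,0,0,0,1],[-0.003,0,0,0,0,0,1],[-0.0045,0,0,0,0,0,1],[-0.006,0,0,0,0,0,1],[-0.0075,0,0,0,0,0,1]],
])

```text
time_s: 15.05
tcp_pos: [0.685, 0.0972, 0.0304]
ee_rot: [[0.025, -1.0, 0.0], [-1.0, -0.025, 0.0], [-0.0, -0.0, -1.0]]
wrist_force: [-2.2, -0.7, 1.4]
gripper_width: 0.003
```

play_rows([
  [[-0.0015,0,0,0,0,0,1],[-0.003,0,0,0,0,0,1],[-0.0045,0,0,0,0,0,1],[-0.008,0,0,0,0,0,1],[-0.015,0,0,0,0,0,1]],
])

```text
time_s: 15.55
tcp_pos: [0.6705, 0.0974, 0.0305]
ee_rot: [[0.025, -1.0, 0.002], [-1.0, -0.025, 0.001], [-0.0, -0.002, -1.0]]
wrist_force: [0.8, -0.5, -0.1]
gripper_width: 0.008
```

play_rows([
  [[0,-0.002,-0.005,0,0,0,1],[0,-0.002,-0.01,0,0,0,1],[0,-0.002,-0.0135,0,0,0,1],[0,-0.002,-0.0135,0,0,0,1],[0,-0.002,-0.0135,0,0,0,1]],
])

```text
time_s: 16.05
tcp_pos: [0.6701, 0.0952, 0.0167]
ee_rot: [[0.025, -1.0, -0.0], [-1.0, -0.025, -0.0], [0.0, 0.0, -1.0]]
wrist_force: [0.6, -0.7, -0.2]
gripper_width: 0.005
```

play_rows([
  [[0.004,0,0,0,0,0,1],[0.008,0,0,0,0,0,1],[0.011,0,0,0,0,0,1],[0.012,0,0,0,0,0,1],[0.013,0,0,0,0,0,1]],
])

```text
time_s: 16.55
tcp_pos: [0.6827, 0.0951, 0.017]
ee_rot: [[0.025, -1.0, -0.001], [-1.0, -0.025, -0.0], [0.0, 0.001, -1.0]]
wrist_force: [-2.9, -1.3, 0.8]
gripper_width: 0.008
```

play_rows([
  [[0.0005,0,0,0,0,0,1],[0.001,0,0,0,0,0,1],[0.001,0,0,0,0,0,1]],
])

```text
time_s: 16.85
tcp_pos: [0.6838, 0.0952, 0.017]
ee_rot: [[0.025, -1.0, -0.0], [-1.0, -0.025, -0.0], [0.0, 0.0, -1.0]]
wrist_force: [-1.8, 0.5, 0.2]
gripper_width: 0.003
```

play_rows([
  [[0.0005,0,0,0,0,0,1],[0.001,0,0,0,0,0,1],[0.001,0,0,0,0,0,1]],
])

```text
time_s: 17.15
tcp_pos: [0.6849, 0.0952, 0.0169]
ee_rot: [[0.025, -1.0, -0.0], [-1.0, -0.025, -0.0], [0.0, 0.0, -1.0]]
wrist_force: [-3.5, -0.2, 0.4]
gripper_width: 0.004
```

play_rows([
  [[0.0005,0,0,0,0,0,1],[0.001,0,0,0,0,0,1],[0.001,0,0,0,0,0,1]],
])

```text
time_s: 17.45
tcp_pos: [0.6858, 0.0951, 0.0169]
ee_rot: [[0.025, -1.0, -0.0], [-1.0, -0.025, -0.0], [0.0, 0.0, -1.0]]
wrist_force: [-2.3, 0.4, -1.0]
gripper_width: 0.006
```

play_rows([
  [[0.0005,0,0,0,0,0,1],[0.001,0,0,0,0,0,1],[0.001,0,0,0,0,0,1]],
])

```text
time_s: 17.75
tcp_pos: [0.6865, 0.0951, 0.0169]
ee_rot: [[0.025, -1.0, -0.001], [-1.0, -0.025, -0.0], [0.0, 0.001, -1.0]]
wrist_force: [-4.6, 0.3, -0.4]
gripper_width: 0.006
```

play_rows([
  [[0.0005,0,0,0,0,0,1],[0.001,0,0,0,0,0,1],[0.001,0,0,0,0,0,1]],
])

```text
time_s: 18.05
tcp_pos: [0.6869, 0.095, 0.0168]
ee_rot: [[0.025, -1.0, -0.002], [-1.0, -0.025, -0.001], [0.0, 0.002, -1.0]]
wrist_force: [-6.3, -0.5, -0.0]
gripper_width: 0.004
```

play_rows([
  [[0.0005,0,0,0,0,0,1],[0.001,0,0,0,0,0,1],[0.001,0,0,0,0,0,1]],
])

```text
time_s: 18.35
tcp_pos: [0.6878, 0.0949, 0.0167]
ee_rot: [[0.025, -1.0, -0.003], [-1.0, -0.025, -0.001], [0.001, 0.003, -1.0]]
wrist_force: [-4.4, -0.2, 0.0]
gripper_width: 0.008
```

The wall was met at about 0.682. It slid at 2–3 N to 0.6865, where force rose, which matches the roughly 4 mm shortfall in the image. I'll ease off very slowly and lift straight out.

play_rows([
  [[-0.0005,0,0,0,0,0,1],[-0.001,0,0,0,0,0,1],[-0.0015,0,0,0,0,0,1],[-0.002,0,0,0,0,0,1],[-0.0025,0,0,0,0,0,1]],
])

```text
time_s: 18.85
tcp_pos: [0.6866, 0.0952, 0.0169]
ee_rot: [[0.025, -1.0, 0.0], [-1.0, -0.025, 0.0], [-0.0, -0.0, -1.0]]
wrist_force: [-3.9, -0.1, -0.5]
gripper_width: 0.006
```

play_rows([
  [[-0.001,0,0,0,0,0,1],[-0.002,0,0,0,0,0,1],[-0.004,0,0,0,0,0,1],[-0.012,0,0,0,0,0,1],[-0.025,0,0,0,0,0,1]],
])

```text
time_s: 19.35
tcp_pos: [0.663, 0.0956, 0.0179]
ee_rot: [[0.025, -1.0, 0.005], [-1.0, -0.025, 0.001], [-0.001, -0.005, -1.0]]
wrist_force: [0.8, 0.8, -0.7]
gripper_width: 0.008
```

play_rows([
  [[0,0,0.03,0,0,0,1],[0,0,0.07,0,0,0,1],[0,0,0.11,0,0,0,1],[-0.02,0,0.15,0,0,0,1],[-0.06,0,0.16,0,0,0,1]],
])

```text
time_s: 19.85
tcp_pos: [0.6063, 0.0963, 0.1832]
ee_rot: [[0.026, -1.0, 0.015], [-1.0, -0.025, 0.003], [-0.003, -0.015, -1.0]]
wrist_force: [0.2, 1.0, 1.6]
gripper_width: 0.006
```

play_rows([
  [[-0.04,0,0,0,0,0,1],[-0.08,0,0,0,0,0,1],[-0.12,-0.02,0,0,0,0,1],[-0.16,-0.04,0,0,0,0,1],[-0.18,-0.08,0,0,0,0,1]],
])

```text
time_s: 20.35
tcp_pos: [0.4197, 0.0156, 0.178]
ee_rot: [[0.029, -1.0, 0.004], [-1.0, -0.029, 0.002], [-0.002, -0.004, -1.0]]
wrist_force: [1.1, -0.6, -0.4]
gripper_width: 0.002
```

Run:
```python
from h import *
c=r.capture("top");save(c,"t7");P=pts(c);Z=P[...,2]
m=np.zeros(Z.shape,bool);m[185:250,328:392]=1
q=P[m&(Z>.065)&(Z<.095)];e=cv2.minEnclosingCircle(q[:,:2].astype(np.float32));d=np.array(e[0])-[.5677,.0916]
print(e,"bay y",-d@[.9997,.0245],"bay x",d@[-.0245,.9997],np.percentile(q[:,2],[5,50,95]))
q=P[m&(Z>.073)&(Z<.09)][:,:2]
A=np.c_[2*q,np.ones(len(q))];s=np.linalg.lstsq(A,(q**2).sum(1),rcond=None)[0];print(s[:2])
c=r.capture("scene");save(c,"s7");print(r.sense()["tcp_pos"])
a=cv2.imread('pics/t7.png')[160:350,180:500];b=cv2.imread('pics/s7.png')[160:380,150:530]
cv2.imwrite('pics/c7.png',np.vstack([cv2.resize(a,(506,300)),cv2.resize(b,(506,293))]))
```

```text
((0.6541086435317993, 0.0927334874868393), 0.050599921494722366) bay y -0.08641049138216736 bay x -0.0009838643259358422 [0.06737934 0.0780672  0.08092812]
[0.65351803 0.0928776 ]
[0.41875861 0.0128814  0.17797743]
```

View pics/c7.png

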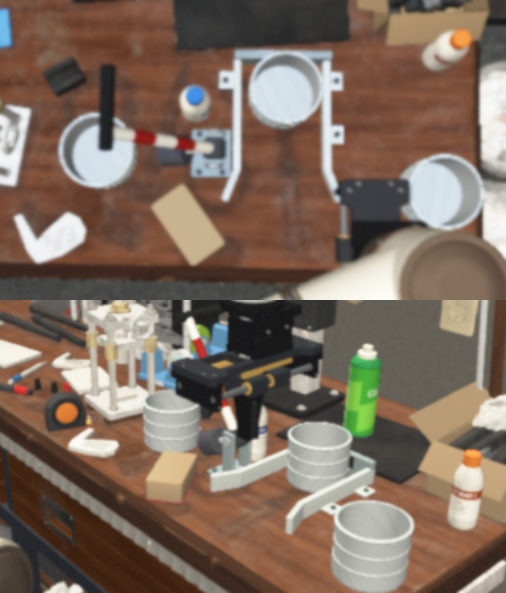

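The pot is now home: its axis is at bay y = −0.0864 against −0.086 expected, and it stands upright. The barrier is raised, nothing else has moved and the arm is clear.

```bash
python3 -c "
from station import r
print(r.finish_job())"
```

```text
the job is handed in; nothing more can be done
None
```

The barrier is raised on its own and the pot is home against the bay's end stop. I handed the job in at about 20.5 s of the 56 s allowed.

- **Barrier:** I pushed it past its balance point with the shut fingertips on the counterweight, not the handle. I then moved clear, and it fell open onto its raised stop. The final pictures show it still raised.
- **Pot:** I took the one nearest the base and pushed it along the lane from inside, against its far wall. The last picture puts its axis at bay y = −0.0864 (about −0.086 expected), 1 mm off mid-lane and upright, with the robot touching nothing.
- **Failed check on the way:** after the first seating, the image showed the pot about 3.5 mm short. I had pushed too high, at 30 mm, and the rear of the pot lifted slightly against the stop. Feeling for the wall confirmed the gap.
- **Fix:** I tried again at 30 mm, saw the pot tipping, and set it down. A lighter push at 17 mm with a slow release brought it home. The highest wrist force I read was about 19 N.
- **Bystanders:** none looks moved in the final pictures, judged by eye and not measured again. The arm still hid a little of the scene.

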